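Chock the tube sample at the focus pointer and take its picture

ROBOT

A 6-joint arm with a two-finger parallel gripper is mounted at the origin on the work surface. World frame = base frame: x ahead of the robot, y to its left, z up, the work surface at z = 0. Lengths are in m, angles in degrees, forces in N, time in s.
With the tool pointing down it reaches from about 0.35 to 0.875 m from the base axis. Payload 15.5 kg.
Tool frame: the origin (TCP) lies midway between the tips of the shut fingers; the grasp point (between the pads) lies 19 mm behind it; z points along the fingers, y is the direction in which the jaws open and shut (so a half turn about z gives the same grasp; the last joint's range is limited). The gripper opens to 85 mm and grips with 20 to 120 N. Pads are 22 mm wide; open, the fingers measure 114 mm over their backs; the gripper's body (76 mm by 85 mm) begins 54 mm behind the grasp point. The pads swing forward as they close: fully open they stand 13 mm farther back than shut.
Start: joints at [70.388, 28.281, 77.091, -0, 74.628, -5.472], TCP at [0.153, 0.606, 0.231] pointing down, gripper open.
Joint ranges: [-166.48, 166.48], [-47.26, 123.95], [12.59, 153.08], [-70.14, 250.14], [6.76, 159.57], [-176.63, 176.63]. Speed limits (degrees/s): [108.29, 108.29, 147.25, 172.46, 172.46, 172.46].

INTERFACE

Orientations are given as a 3x3 rotation matrix whose columns are the frame's x, y, z axes.
In Python, from station import get_state, viewer, ctrl gives the robot as it stands.
- The arm moves only by the tool carry_out, never from a script. Its argument "deltas" is a list of rows, each a list of 3 entries, a list of its own where there are three numbers: the shift along the world's x, y, z in mm, then the turn about the world's z in degrees, then the finger opening in mm, from 0 to 85.4. A call has 1 to 12 rows; each row shifts and turns the pose as measured when the row begins; what a row does not reach is not made up. A row lasts 1/12 s, in which the tool goes at most 41.7 mm and 7.16 degrees, less where a joint would pass 70% of its speed; a pose out of reach is approached as far as the arm can. A call is refused whole if a number of a shift passes 41.7 or a number of a turn 7.16, either way. A call with a gripper value outside its range is refused whole. The fingers move at their own pace and stop on an object; the grip force is fixed at half the most. Time passes only in rows, so rows that do not move let the fingers close. It gives the time, the measured TCP pose, the force and the opening at its end, in the units of the state.
- get_state(): the state, without advancing time (a new reading comes with each control period).
- viewer.capture(name): name is "side" or "top"; returns the picture (420x560x3 uint8, blue, green, red); there is no depth.
- viewer.get_calibration(name): a dict with "camera_matrix" (3x3 intrinsics, pixels), "cam_to_world" (4x4, takes a point from camera to world coordinates). Camera axes: x right, y up, looking along -z (the intrinsics and any distortion apply to the point x, -y, -z); pixel columns grow to the right and rows downward; lengths in m; the calibration is good to about 2 mm. A picture is of the moment at which its call begins. get_calibration takes no time and is no camera call.
- ctrl.finish_job(): hands the job in, once; it reports no verdict.
The state is a dict: "time": time; "joint_pos": joint angles; "qvel": joint speeds; "joint_efforts": joint torques, N m; "tcp_pos": TCP position; "eef_rot": TCP orientation; "force": force on the tool from outside, world axes, zero at the start; "ft_torque": the same for the moment, N m; "opening": finger opening in m.
Only numpy, scipy, OpenCV 4.12 (cv2) and the standard library are available. Lean on these libraries where they do the work, as an engineer would, in place of code of your own. Each camera call takes 0.05 s, during which the arm holds its last target. There are 200 camera calls.

TASK

Set the wedge chock on the tilted inspection stage, between the two stop pins, and push its sloping face against the low side of the steel tube so that the tube rolls up the slope until its axis is level with the tip of the side pointer; leave it resting there on the chock alone, straight across the stage. Then take the picture: press the round lamp key all the way down and let it up, and after it press the long shutter key in the same way. Do not shift the pointer or disturb the eyepiece, the jar or the slide case.

Things in the scene. Friction and masses are not known exactly. Their poses are not given: they have to be found in the camera images.
- ramp: Dark metal tilted top of the fixed inspection stage, 240 mm long x 200 mm wide, rising 6 degrees away from the robot. Origin: centre of the sloping surface, 32 mm above the bench. x up the slope, y to the left across it, z normal to it. Low edge at x = -120 mm, a 14 mm high lip at x = 114 mm. Nothing hangs above it; a small camera stands beyond the high end.
- tube_center (a point): Centre of the loose, smooth steel tube, 50 mm in diameter, 140 mm long, about 0.7 kg, lying across the slope. y along its axis; x and z turn as it rolls. At the start it leans on the stop pins: axis at ramp x = -15 mm, 25 mm above the surface, up to 6 mm off the middle in y. Unchocked, it rolls back to the pins.
- chock_center (a point): Centre (18 mm above the sole) of the loose wedge chock, metal on a black rubber sole, about 0.28 kg: 70 mm long (x), 45 wide (y), 36 high. Top flat from x = -35 to -4 mm, then a straight face down to the toe at x = 35 mm (41.5 degrees). Lies on its sole, toe away from the robot. Grip it across its width near x = -18 mm. Friction holds it on the slope.
- chock_toe (a point): Middle of the chock's toe edge, at sole level, 35 mm from the chock's centre along its x. With the toe pushed flat along the ramp against the tube, the tube's axis is about 10 mm farther up-slope than the toe.
- pointer_tip (a point): Tip of the pointer, a small aluminium block with an arrow tip on the stage's left edge (ramp y = 81 mm), 25 mm above the surface, level with the tube's axis; same axes as the ramp. Stands at ramp x = 25 to 60 mm. The tube's axis must come to the same ramp x. It slides stiffly and must not be moved.
- pin_left (a point): Foot, on the ramp, of the left one of two upright steel stop pins, 12 mm in diameter, 28 mm tall: ramp x = -46 mm, y = 61 mm.
- pin_right (a point): Foot of the right stop pin, ramp x = -46 mm, y = -61 mm.
- lamp_key_top (a point): Centre of the top of the lamp key: a round white key 34 mm in diameter on the control box (a grey box 95 x 145 mm, 34 mm high, fixed on the bench). The key's top stands 48 mm above the bench when up. It moves straight down. z up; x and y along the box's 95 mm and 145 mm sides.
- lamp_key (a joint): Travel of the lamp key in m: 0 up, 0.006 fully down (about 5 N); springs back.
- shutter_key_top (a point): Centre of the top of the shutter key: a long white key 50 mm (x) x 24 mm (y) on the same box, 72 mm from the lamp key. Top 48 mm above the bench when up; it moves straight down.
- shutter_key (a joint): Travel of the shutter key in m: 0 up, 0.006 fully down (about 5 N); springs back.
- chock: The wedge chock, origin at the middle of its sole, x towards the toe.
- tube: The tube sample, origin at its centre.
- eyepiece: Bystander: loose black microscope eyepiece standing on the bench, 52 mm in diameter, 70 mm high; origin under its centre.
- polish_jar: Bystander: loose jar, 60 mm in diameter, 75 mm high; origin under its centre.
- slide_case: Bystander: loose flat case 80 x 110 mm, 34 mm high; origin under its centre.
There are look-alikes about, which are no part of the job. What is shaped like the part that bears lamp_key_top but blue or red is not meant.

How it is judged (in metres and radians):
On the way, in this order (a step that is already met when the one before it is completed fails the run):
1. the tube rests on the chock at the pointer, released (x of tube_center in the frame of pointer_tip between -0.008 and 0.008 m and z of tube_center in the frame of ramp between 0.021 and 0.029 m and y of tube_center in the frame of ramp between -0.03 and 0.03 m and angle between the y axis of tube_center and the y axis of ramp, either way round below 0.1 rad and contact force between chock and tube above 0.1 N and x of chock_toe in the frame of pointer_tip between -0.03 and 0 m and angle between the z axis of chock_center and the z axis of ramp, either way round below 0.1 rad and linear speed of each of tube, chock below 0.01 m/s and contact force between the fingers and chock below 0.05 N and contact force between the fingers and tube below 0.05 N), for 0.3 s.
2. the round lamp key is pressed down, alone (value of joint lamp_key above 0.0045 m and value of joint shutter_key below 0.002 m), for 0.05 s.
3. the lamp key is let up, and then the long shutter key is pressed down, alone (value of joint shutter_key above 0.0045 m and value of joint lamp_key below 0.002 m), for 0.05 s.
At the end, for the whole second after the job is handed in: The tube is still on the ramp, axis within 8 mm along the slope of the pointer tip, within 0.1 rad of straight across, within 30 mm of the middle; the chock is flat on the ramp, its sloping face touching the tube's low side (toe 0 to 30 mm down-slope of the pointer); both keys are up (under 2 mm) (x of tube_center in the frame of pointer_tip between -0.008 and 0.008 m and z of tube_center in the frame of ramp between 0.021 and 0.029 m and y of tube_center in the frame of ramp between -0.03 and 0.03 m and angle between the y axis of tube_center and the y axis of ramp, either way round below 0.1 rad and contact force between chock and tube above 0.1 N and x of chock_toe in the frame of pointer_tip between -0.03 and 0 m and angle between the z axis of chock_center and the z axis of ramp, either way round below 0.1 rad and linear speed of each of tube, chock below 0.01 m/s and value of joint each of lamp_key, shutter_key below 0.002 m).
It fails at once if the two keys are pressed at the same time (value of joint each of lamp_key, shutter_key above 0.003 m).
It fails at once if the pointer is shifted by more than 5 mm (distance of pointer_tip from where it was at the start of the episode above 0.005 m).
It fails at once if the eyepiece is moved by more than 20 mm (distance of eyepiece from where it was at the start of the episode above 0.02 m).
It fails at once if the jar is moved by more than 20 mm (distance of polish_jar from where it was at the start of the episode above 0.02 m).
It fails at once if the slide case is moved by more than 20 mm (distance of slide_case from where it was at the start of the episode above 0.02 m).
It also fails if it takes over 67 s, if anything falls off the work surface, if the arm or the gripper's body presses on something with over 40 N, if the wrist force passes 120 N, or if a joint passes its speed limit or range.

## Working session

There is one attempt and no reset: what is moved stays moved. The work goes in short steps, Python scripts to look and compute and a tool call to move; the robot and the scene stay as the last step left them, time stands still between calls to the robot, and variables do not carry over. Pictures are saved under pics/ and viewed, on a budget of 10 in all, crops included, one or two more only if the job needs it, and the job is handed in when it is done.

Besides the shell and the picture viewer there is one more tool, called as name([rows], argument=value, ...), one row to a line, values as JSON. carry_out: Moves the arm, as the interface text tells. Its arguments: {"type":"object","properties":{"deltas":{"type":"array"}},"required":["deltas"]}

```bash
mkdir -p pics; ls
cat > h.py <<'E'
import numpy as np, cv2
from station import get_state, viewer, ctrl
def cal(n):
    c=viewer.get_calibration(n); return np.array(c["camera_matrix"]),np.array(c["cam_to_world"]),c
def ray(n,u,v):
    K,T,_=cal(n); d=np.linalg.inv(K)@[u,v,1]; d=np.array([d[0],-d[1],-d[2]])
    return T[:3,3],T[:3,:3]@d
def onz(n,u,v,z):
    o,d=ray(n,u,v); return o+d*(z-o[2])/d[2]
def proj(n,p):
    K,T,_=cal(n); q=T[:3,:3].T@(np.asarray(p)-T[:3,3]); w=K@[q[0],-q[1],-q[2]]; return w[:2]/w[2]
E
python3 - <<'E'
from h import *
for n in("top","side"):
    cv2.imwrite(f"pics/{n}0.png",viewer.capture(n)); print(n,viewer.get_calibration(n))
print(get_state())
E
```

```text
pics
top {'camera_matrix': array([[454.0257388 ,   0.        , 278.72123838],
       [  0.        , 454.0257388 , 211.46723629],
       [  0.        ,   0.        ,   1.        ]]), 'cam_to_world': array([[ 0.006856  ,  0.9898362 , -0.14204679,  0.38641842],
       [-0.99985917,  0.00896163,  0.01418911, -0.02890449],
       [ 0.01531787,  0.1419295 ,  0.98975824,  1.217028  ],
       [ 0.        ,  0.        ,  0.        ,  1.        ]])}
side {'camera_matrix': array([[470.365308  ,   0.        , 281.71374234],
       [  0.        , 470.365308  , 209.61107264],
       [  0.        ,   0.        ,   1.        ]]), 'cam_to_world': array([[ 0.85641515,  0.33555629, -0.39237107,  0.07941381],
       [-0.51591451,  0.58511092, -0.62568158, -0.81921541],
       [ 0.01962921,  0.73827311,  0.67421622,  0.90470439],
       [ 0.        ,  0.        ,  0.        ,  1.        ]])}
{'time': 0.1, 'joint_pos': array([ 7.03881540e+01,  2.83107834e+01,  7.71239315e+01,  6.43394773e-04,
        7.46279841e+01, -5.47166927e+00]), 'qvel': array([-0.02755425,  0.00977659, -0.17513095,  0.03035953,  0.09106953,
       -0.01204649]), 'joint_efforts': array([ 1.34532253e-03, -8.83585382e+01, -3.84559965e+01, -2.29894049e-04,
        5.34995488e-03,  8.58968406e-06]), 'tcp_pos': array([0.15256779, 0.60575864, 0.23076367]), 'eef_rot': array([[-9.69700200e-01,  2.44297729e-01, -3.77498435e-04],
       [ 2.44297994e-01,  9.69699662e-01, -1.02718654e-03],
       [ 1.15120765e-04, -1.08828511e-03, -9.99999401e-01]]), 'force': array([-0.32759011,  0.33121103, -0.26090843]), 'ft_torque': array([0.01561108, 0.04627617, 0.04195186]), 'opening': 0.08551832191335579}
```

View pics/top0.png

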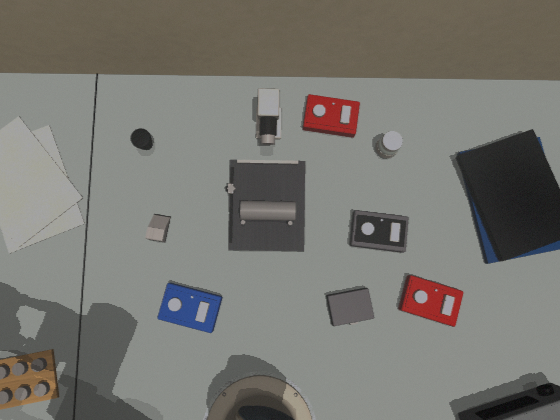

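View pics/side0.png

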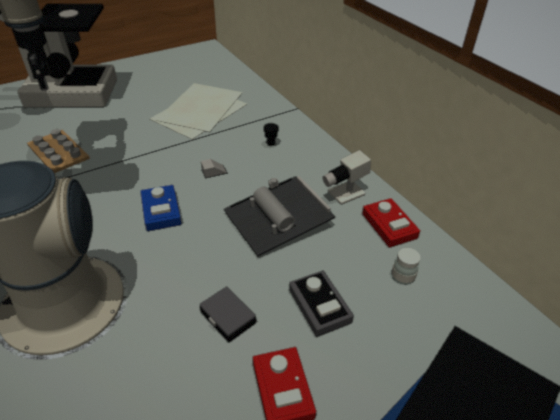

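Top: chock (158,228), stage (268,206), tube (268,211), pointer (231,188), the grey control box (380,231) with round key (368,229) and long key (395,232). Enlarging the parts that matter.

Run:
```python
from h import *
t=cv2.imread("pics/top0.png"); s=cv2.imread("pics/side0.png")
def c(im,x,y,w,h,W,H):return cv2.resize(im[y:y+h,x:x+w],(W,H),interpolation=cv2.INTER_CUBIC)
a=np.hstack([c(t,218,150,100,110,300,330),c(t,138,208,40,40,300,300)[:300] if 0 else c(t,138,206,40,44,300,330), c(t,340,205,80,132,200,330)])
b=np.hstack([c(s,215,170,130,90,390,270),c(s,190,150,45,30,405,270)])
im=np.zeros((600,800,3),np.uint8); im[:330]=a; im[330:,:795]=b
cv2.imwrite("pics/z.png",cv2.convertScaleAbs(im,alpha=1.6))
```

```text
(no output)
```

View pics/z.png

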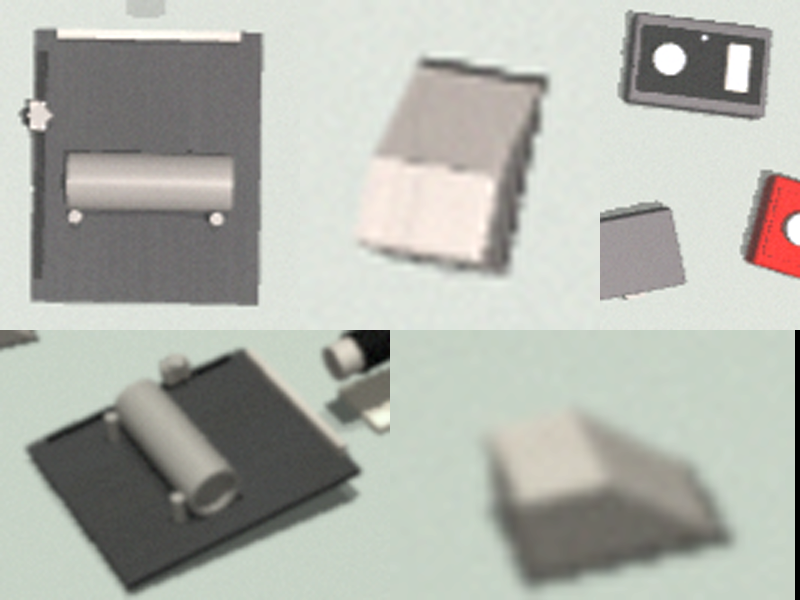

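```bash
cat >> h.py <<'E'
def kab(L,W):
    L=np.array(L)[:,:2];W=np.array(W)[:,:2];l=L-L.mean(0);w=W-W.mean(0)
    a=np.arctan2((l[:,0]*w[:,1]-l[:,1]*w[:,0]).sum(),(l*w).sum()); R=np.array([[np.cos(a),-np.sin(a)],[np.sin(a),np.cos(a)]])
    t=W.mean(0)-R@L.mean(0); return a,t,np.round((W-(L@R.T+t))*1000,1)
E
cat > m.py <<'E'
from h import *
c6,s6=np.cos(np.radians(6)),np.sin(np.radians(6))
def rl(x,y,z): return np.array([x*c6-z*s6,y,.032+x*s6+z*c6])
R=[((35,30),(.12,.1,0)),((263,33),(.12,-.1,0)),((258,304),(-.12,-.1,0)),((32,300),(-.12,.1,0)),((75,217),(-.046,.061,.028)),((217,219),(-.046,-.061,.028))]
L=[rl(*p) for _,p in R]
W=[onz("top",218+u/3,150+v/3,l[2]) for ((u,v),_),l in zip(R,L)]
a,t,res=kab(L,W); print("ramp",np.degrees(a),t,res.tolist())
Rz=np.array([[np.cos(a),-np.sin(a),0],[np.sin(a),np.cos(a),0],[0,0,1]])
def w2r(p): 
    q=Rz.T@(p-[t[0],t[1],.032]); return np.array([q[0]*c6+q[2]*s6,q[1],-q[0]*s6+q[2]*c6])
def r2w(x,y,z): return Rz@(rl(x,y,z))+[t[0],t[1],0]
def onr(n,u,v,h): # ray onto plane h above ramp
    o,d=ray(n,u,v); A=w2r(o);B=w2r(o+d)-A; return A+B*(h-A[2])/B[2]
if __name__=="__main__":
    for nm,q in dict(ptL=(22,115),ptC=(37,115),ptR=(50,117),ptT=(37,98),ptB=(37,133),tubeL=(66,180),tubeR=(233,181)).items():
        print(nm,onr("top",218+q[0]/3,150+q[1]/3,.025))
    C=[((78,158),(-.004,.0225),.036),((195,172),(-.004,-.0225),.036),((60,243),(-.035,.0225),.036),((188,262),(-.035,-.0225),.036),((120,60),(.035,.0225),.0),((247,78),(.035,-.0225),.0)]
    W=[onz("top",138+u/7.5,206+v/7.5,z) for (u,v),_,z in C]
    a2,t2,r2=kab([q for _,q,_ in C],W); print("chock",np.degrees(a2),t2,r2.tolist())
    for q in((69,59),(138,68)): print("key",onz("top",340+q[0]/2.5,205+q[1]/2.5,.048))
    print("side chk")
    for p in (r2w(-.12,-.1,0),r2w(.12,-.1,0),r2w(-.12,.1,0)): print((proj("side",p)-[215,170])*3+[0,330])
    cc,ss=np.cos(a2),np.sin(a2)
    for x,y,z in((-.004,-.0225,.036),(-.035,-.0225,.036),(-.035,.0225,.036),(.035,-.0225,0)):
        print((proj("side",[t2[0]+cc*x-ss*y,t2[1]+ss*x+cc*y,z])-[190,150])*9+[390,330])
E
python3 m.py
```

```text
ramp -0.3277497840481751 [ 0.57237992 -0.01497153] [[-1.1, 0.8], [-0.5, -0.6], [0.3, 0.9], [1.2, -0.9], [0.0, -0.1], [0.1, -0.0]]
ptL [0.04133427 0.10822144 0.025     ]
ptC [0.04153244 0.0953094  0.025     ]
ptR [0.03997535 0.08408504 0.025     ]
ptT [0.05623363 0.09557583 0.025     ]
ptB [0.02598156 0.09502756 0.025     ]
tubeL [-0.01418452  0.06936307  0.025     ]
tubeR [-0.01293575 -0.07449776  0.025     ]
chock -7.439674939733646 [0.51356519 0.27168683] [[-0.7, -1.3], [0.6, 2.7], [0.4, -0.5], [0.0, -0.3], [-0.0, 0.2], [-0.3, -0.9]]
key [ 0.51136402 -0.276654    0.048     ]
key [ 0.50258437 -0.34829452  0.048     ]
side chk
[126.77852788 586.9456781 ]
[361.42857893 469.10098413]
[ 23.71246078 447.22686513]
[612.10194696 486.76461958]
[522.93263756 508.06849592]
[484.52979445 433.23792299]
[728.74627876 544.2636673 ]
```

Ramp centre (0.572,-0.015), yaw -0.3°; pointer at ramp x ≈ 0.040; chock at (0.514,0.272), yaw -7.4°. Going above the chock.

carry_out([
  [[30, -29, 0], 0.6, 85],
  [[30, -29, 0], 0.6, 85],
  [[30, -29, 0], 0.6, 85],
  [[30, -29, 0], 0.6, 85],
  [[30, -29, 0], 0.6, 85],
  [[30, -29, 0], 0.6, 85],
  [[30, -29, 0], 0.6, 85],
  [[30, -29, 0], 0.6, 85],
  [[30, -29, 0], 0.6, 85],
  [[30, -29, 0], 0.6, 85],
  [[30, -29, -10], 0.6, 85],
  [[13, -13, -20], 0, 85],
])

```text
time: 1.1
tcp_pos: [0.4933, 0.2702, 0.2012]
eef_rot: [[-0.993, 0.116, 0.002], [0.116, 0.993, -0.001], [-0.002, -0.0, -1.0]]
force: [0.3, 0.4, 0.7]
opening: 0.0852
```

carry_out([
  [[2, 4, -35], -0.7, 85],
  [[0, 0, -35], 0, 85],
  [[0, 0, -35], 0, 85],
  [[0, 0, -30], 0, 85],
  [[0, 0, 0], 0, 85],
])

```text
time: 1.52
tcp_pos: [0.4994, 0.2683, 0.0592]
eef_rot: [[-0.991, 0.137, 0.004], [0.137, 0.991, -0.001], [-0.004, -0.0, -1.0]]
force: [-2.4, -0.9, -0.8]
opening: 0.0851
```

Run:
```python
from h import *
print(get_state()["tcp_pos"])
t=viewer.capture("top"); s=viewer.capture("side")
a=cv2.resize(t[190:265,110:190],(400,375)); b=cv2.resize(s[130:205,170:250],(400,375))
cv2.imwrite("pics/a1.png",cv2.convertScaleAbs(np.hstack([a,b]),alpha=1.5))
```

```text
[0.49941028 0.26825923 0.05920086]
```

View pics/a1.png

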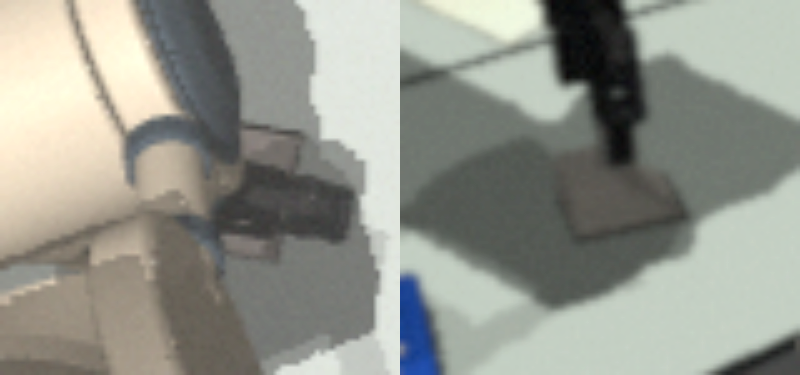

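The fingers straddle the chock (chock around (265,195) in the left crop, right crop confirms). TCP has drifted by (4,-6) mm; correcting, then descending.

carry_out([
  [[-4, 6, -10], 0.4, 85],
  [[0, 0, -12], 0, 85],
  [[0, 0, -12], 0, 85],
  [[0, 0, -6], 0, 85],
  [[0, 0, 0], 0, 85],
])

```text
time: 2.03
tcp_pos: [0.5008, 0.2789, 0.0279]
eef_rot: [[-0.992, 0.127, 0.02], [0.127, 0.992, 0.006], [-0.019, 0.008, -1.0]]
force: [-1.1, 0.4, -0.0]
opening: 0.0847
```

carry_out([
  [[0, 0, 0], 0, 85],
  [[-4, -4, -6], 0, 85],
  [[0, 0, 0], 0, 85],
  [[0, 0, 0], 0, 85],
])

```text
time: 2.37
tcp_pos: [0.4974, 0.2753, 0.0233]
eef_rot: [[-0.992, 0.126, 0.022], [0.127, 0.992, 0.007], [-0.021, 0.01, -1.0]]
force: [-0.5, -0.7, -0.2]
opening: 0.0852
```

carry_out([
  [[-1, -1, -6], 0, 85],
  [[0, 0, -6], 0, 85],
  [[0, 0, -5], 0, 85],
  [[0, 0, 0], 0, 85],
  [[0, 0, 0], 0, 85],
])

```text
time: 2.78
tcp_pos: [0.4965, 0.274, 0.0049]
eef_rot: [[-0.992, 0.127, 0.023], [0.127, 0.992, 0.007], [-0.022, 0.01, -1.0]]
force: [-0.1, -0.1, -0.2]
opening: 0.0849
```

carry_out([
  [[0, 0, 0], 0, 40],
  [[0, 0, 0], 0, 40],
  [[0, 0, 0], 0, 40],
  [[0, 0, 0], 0, 40],
  [[0, 0, 0], 0, 40],
  [[0, 0, 0], 0, 40],
  [[0, 0, 0], 0, 40],
  [[0, 0, 0], 0, 40],
])

```text
time: 3.45
tcp_pos: [0.4965, 0.2742, 0.0053]
eef_rot: [[-0.992, 0.127, 0.023], [0.127, 0.992, 0.007], [-0.022, 0.01, -1.0]]
force: [-0.3, -0.4, -2.4]
opening: 0.0445
```

carry_out([
  [[0, 0, 10], 0, 40],
  [[0, 0, 20], 0, 40],
  [[0, 0, 20], 0, 40],
  [[0, 0, 20], 0, 40],
  [[0, 0, 20], 0, 40],
  [[0, 0, 0], 0, 40],
  [[0, 0, 0], 0, 40],
])

```text
time: 4.03
tcp_pos: [0.495, 0.2735, 0.1016]
eef_rot: [[-0.992, 0.127, 0.021], [0.127, 0.992, 0.007], [-0.02, 0.009, -1.0]]
force: [-0.5, 0.1, -3.2]
opening: 0.0441
```

carry_out([
  [[-1, -15, 0], 0.6, 40],
  [[-1, -24, 0], 0.6, 40],
  [[-2, -24, 0], 0.6, 40],
  [[-2, -24, 0], 0.6, 40],
  [[-2, -24, 0], 0.6, 40],
  [[-2, -24, 0], 0.6, 40],
  [[-2, -24, 0], 0.6, 40],
  [[-2, -24, 0], 0.6, 40],
  [[-2, -24, 0], 0.6, 40],
  [[-1, -24, 0], 0.6, 40],
  [[-1, -15, 0], 0.6, 40],
  [[0, 0, 0], 0, 40],
])

```text
time: 5.03
tcp_pos: [0.4705, 0.018, 0.0953]
eef_rot: [[-1.0, 0.002, 0.012], [0.003, 1.0, 0.009], [-0.012, 0.009, -1.0]]
force: [0.7, 0.4, -2.4]
opening: 0.0442
```

carry_out([
  [[0, 0, 0], 0, 40],
  [[0, 0, 0], 0, 40],
])

```text
time: 5.2
tcp_pos: [0.4698, 0.0174, 0.0944]
eef_rot: [[-1.0, 0.005, 0.01], [0.005, 1.0, 0.01], [-0.01, 0.01, -1.0]]
force: [-0.5, -0.1, -3.3]
opening: 0.0444
```

carry_out([
  [[3, -10, 0], 0, 40],
  [[4, -14, 0], 0, 40],
  [[3, -10, -6], 0, 40],
  [[0, 0, -14], 0, 40],
  [[0, 0, -14], 0, 40],
  [[0, 0, -14], 0, 40],
  [[0, 0, -6], 0, 40],
  [[0, 0, 0], 0, 40],
  [[0, 0, 0], 0, 40],
])

```text
time: 5.95
tcp_pos: [0.477, -0.0162, 0.0355]
eef_rot: [[-1.0, -0.001, 0.002], [-0.001, 1.0, 0.011], [-0.002, 0.011, -1.0]]
force: [-2.3, 0.6, -0.2]
opening: 0.0439
```

Run:
```python
from h import *
print(get_state()["tcp_pos"])
t=viewer.capture("top"); s=viewer.capture("side")
a=cv2.resize(t[160:260,220:320],(400,400)); b=cv2.resize(s[160:260,215:315],(400,400))
cv2.imwrite("pics/a2.png",cv2.convertScaleAbs(np.hstack([a,b]),alpha=1.6))
```

```text
[ 0.47696838 -0.01617009  0.03551455]
```

View pics/a2.png

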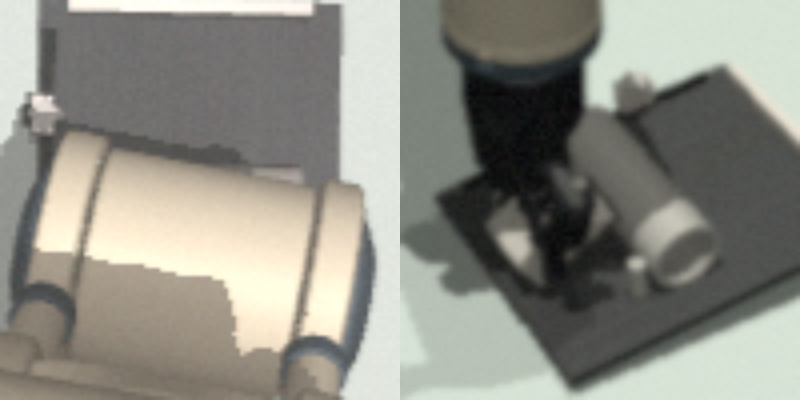

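The chock hangs between the pins, short of the tube, its toe just touching the stage (weight gone from the wrist force). Lower a little, let it settle, re-grip flat.

carry_out([
  [[0, 0, -3], 0, 40],
  [[0, 0, -2], 0, 40],
  [[0, 0, 0], 0, 54],
  [[0, 0, 0], 0, 54],
  [[0, 0, 0], 0, 54],
  [[0, 0, -3], 0, 54],
  [[0, 0, 0], 0, 54],
  [[0, 0, 0], 0, 54],
])

```text
time: 6.72
tcp_pos: [0.4799, -0.0165, 0.0285]
eef_rot: [[-1.0, -0.001, 0.008], [-0.001, 1.0, 0.01], [-0.008, 0.01, -1.0]]
force: [-0.1, -0.4, -0.0]
opening: 0.0539
```

carry_out([
  [[0, 0, 0], 0, 40],
  [[0, 0, 0], 0, 40],
  [[0, 0, 0], 0, 40],
  [[0, 0, 0], 0, 40],
  [[0, 0, 0], 0, 40],
])

```text
time: 7.13
tcp_pos: [0.4799, -0.0165, 0.0287]
eef_rot: [[-1.0, -0.001, 0.008], [-0.001, 1.0, 0.01], [-0.008, 0.01, -1.0]]
force: [0.2, 0.0, 1.0]
opening: 0.0443
```

Run:
```python
from h import *
print(get_state()["tcp_pos"],get_state()["force"])
s=viewer.capture("side")
cv2.imwrite("pics/a3.png",cv2.convertScaleAbs(cv2.resize(s[170:260,215:335],(800,600),interpolation=cv2.INTER_CUBIC),alpha=2))
```

```text
[ 0.47987534 -0.01653819  0.02868332] [0.21958935 0.03172516 0.97246571]
```

View pics/a3.png

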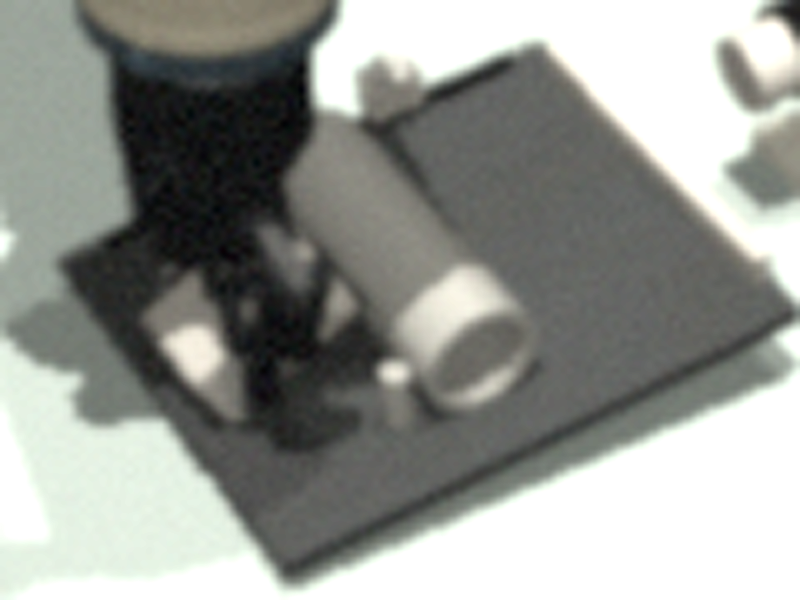

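Chock sits flat between the pins, heel by the low edge; gripped. Pushing up the slope slowly.

carry_out([
  [[3, 0, 0.4], 0, 40],
  [[3, 0, 0.4], 0, 40],
  [[3, 0, 0.4], 0, 40],
  [[3, 0, 0.4], 0, 40],
  [[3, 0, 0.4], 0, 40],
  [[3, 0, 0.4], 0, 40],
  [[3, 0, 0.4], 0, 40],
  [[3, 0, 0.4], 0, 40],
  [[0, 0, 0], 0, 40],
])

```text
time: 7.93
tcp_pos: [0.5041, -0.0162, 0.0316]
eef_rot: [[-1.0, -0.001, 0.004], [-0.001, 1.0, 0.011], [-0.004, 0.011, -1.0]]
force: [-0.2, 0.4, -2.9]
opening: 0.0444
```

carry_out([
  [[3, 0, 0.2], 0, 40],
  [[3, 0, 0.2], 0, 40],
  [[3, 0, 0.3], 0, 40],
  [[3, 0, 0.3], 0, 40],
  [[3, 0, 0.3], 0, 40],
  [[3, 0, 0.3], 0, 40],
  [[3, 0, 0.3], 0, 40],
  [[3, 0, 0.3], 0, 40],
  [[3, 0, 0.3], 0, 40],
  [[3, 0, 0.3], 0, 40],
  [[3, 0, 0.3], 0, 40],
  [[0, 0, 0], 0, 40],
])

```text
time: 8.93
tcp_pos: [0.5398, -0.0161, 0.035]
eef_rot: [[-1.0, -0.001, 0.002], [-0.001, 1.0, 0.011], [-0.002, 0.011, -1.0]]
force: [-1.1, 0.7, 0.3]
opening: 0.0443
```

carry_out([
  [[0, 0, 0], 0, 40],
  [[0, 0, 0], 0, 40],
  [[0, 0, 0], 0, 40],
  [[0, 0, 0], 0, 40],
])

```text
time: 9.27
tcp_pos: [0.5401, -0.0161, 0.035]
eef_rot: [[-1.0, -0.001, 0.003], [-0.001, 1.0, 0.011], [-0.003, 0.011, -1.0]]
force: [-2.6, 0.5, 0.2]
opening: 0.0443
```

Run:
```python
from h import *
print(get_state()["tcp_pos"],get_state()["force"])
t=viewer.capture("top");s=viewer.capture("side")
a=cv2.resize(t[150:250,220:320],(400,400),interpolation=cv2.INTER_CUBIC); b=cv2.resize(s[165:265,235:335],(400,400),interpolation=cv2.INTER_CUBIC)
cv2.imwrite("pics/a4.png",cv2.convertScaleAbs(np.hstack([a,b]),alpha=2))
```

```text
[ 0.54008811 -0.01606349  0.03502409] [-2.5654577   0.53615351  0.16487843]
```

View pics/a4.png

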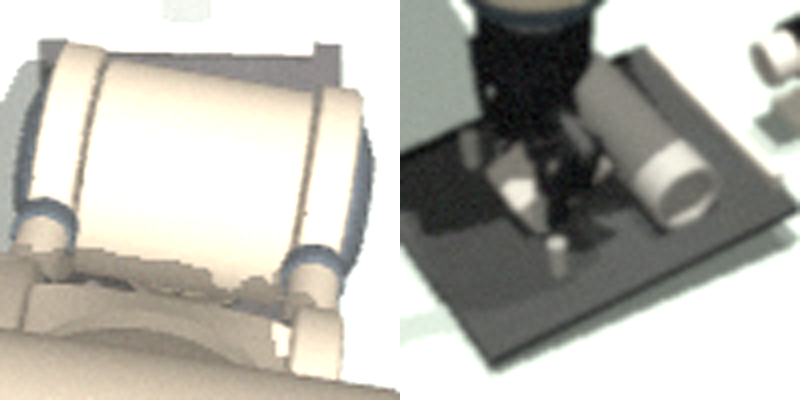

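Run:
```python
from m import *
print(onr("side",286.7,224,.025),onr("side",307.5,213.2,.025))
# a3 view: end disc centre (483,353), scale 6.667
print(onr("side",215+483/6.667,170+353/6.667,.025))
# pointer in side z.png (175,370)
print(onr("side",215+175/3,170+(368-330)/3,.025))
```

```text
ramp -0.3277497840481751 [ 0.57237992 -0.01497153] [[-1.1, 0.8], [-0.5, -0.6], [0.3, 0.9], [1.2, -0.9], [0.0, -0.1], [0.1, -0.0]]
[-0.01313213 -0.07005624  0.025     ] [ 0.05235211 -0.06812123  0.025     ]
[-0.00959993 -0.0679779   0.025     ]
[0.03830441 0.08799899 0.025     ]
```

The tube end at (307,213) in the side image puts the tube at about x=0.05, farther than reckoned. Releasing and clearing the view to measure from the top.

carry_out([
  [[0, 0, 0], 0, 58],
  [[0, 0, 0], 0, 58],
  [[0, 0, 0], 0, 58],
  [[0, 0, 0], 0, 58],
  [[0, 0, 5], 0, 58],
  [[0, 0, 15], 0, 58],
  [[0, 0, 25], 0, 58],
  [[0, 0, 30], 0, 58],
  [[0, 0, 30], 0, 58],
  [[0, 0, 20], 0, 58],
  [[0, 0, 0], 0, 58],
])

```text
time: 10.28
tcp_pos: [0.5402, -0.0161, 0.1666]
eef_rot: [[-1.0, -0.001, 0.003], [-0.001, 1.0, 0.011], [-0.003, 0.011, -1.0]]
force: [1.2, -0.7, 0.4]
opening: 0.0583
```

carry_out([
  [[0, -20, 0], 0, 40],
  [[-3, -30, 0], 0, 20],
  [[-3, -30, 0], 0, 0],
  [[-3, -30, 0], 0, 0],
  [[-3, -30, 0], 0, 0],
  [[-3, -30, 0], 0, 0],
  [[-3, -30, 0], 0, 0],
  [[-3, -30, 0], 0, 0],
  [[0, -20, 0], 0, 0],
  [[0, 0, 0], 0, 0],
  [[0, 0, 0], 0, 0],
])

```text
time: 11.2
tcp_pos: [0.5164, -0.2768, 0.1675]
eef_rot: [[-1.0, -0.004, 0.008], [-0.004, 1.0, 0.011], [-0.008, 0.01, -1.0]]
force: [-0.0, 0.5, 0.5]
opening: 0.0
```

Run:
```python
from h import *
print(get_state()["tcp_pos"])
t=viewer.capture("top");s=viewer.capture("side")
cv2.imwrite("pics/t5.png",t);cv2.imwrite("pics/s5.png",s)
a=cv2.resize(t[150:250,220:320],(400,400),interpolation=cv2.INTER_CUBIC); b=cv2.resize(s[165:265,235:335],(400,400),interpolation=cv2.INTER_CUBIC)
cv2.imwrite("pics/a5.png",cv2.convertScaleAbs(np.hstack([a,b]),alpha=2))
```

```text
[ 0.51639453 -0.27677922  0.167513  ]
```

View pics/a5.png

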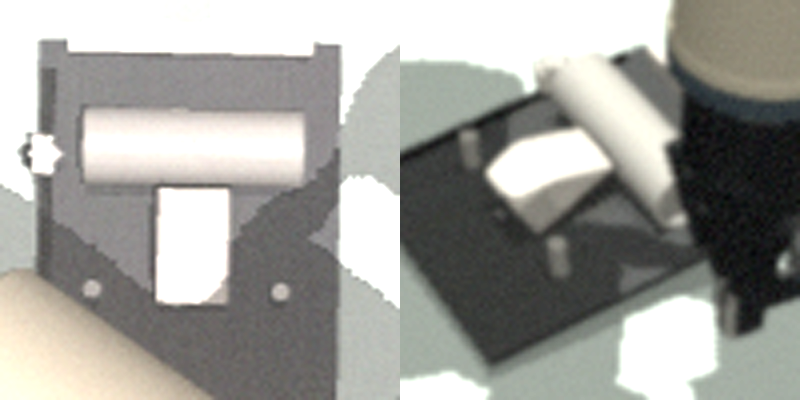

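Run:
```python
from m import *
t=cv2.imread("pics/t5.png").astype(float).mean(2); t0=cv2.imread("pics/top0.png").astype(float).mean(2)
print(t[150:200:1,[245,255,265,275,285,292]].astype(int).tolist()[18:52])
print(t[180:198,224:240].astype(int))
print("initial",t0[195:225,[245,265,285]].astype(int).T.tolist())
```

```text
ramp -0.3277497840481751 [ 0.57237992 -0.01497153] [[-1.1, 0.8], [-0.5, -0.6], [0.3, 0.9], [1.2, -0.9], [0.0, -0.1], [0.1, -0.0]]
[[73, 73, 73, 73, 73, 71], [76, 72, 74, 73, 74, 70], [71, 72, 71, 74, 75, 69], [71, 71, 75, 72, 74, 72], [71, 73, 70, 73, 72, 71], [72, 72, 71, 74, 72, 72], [73, 72, 72, 71, 71, 72], [71, 69, 71, 74, 73, 71], [69, 73, 74, 72, 74, 74], [90, 86, 88, 71, 72, 67], [102, 99, 98, 95, 91, 89], [110, 108, 105, 104, 102, 101], [118, 116, 114, 113, 111, 110], [122, 120, 122, 118, 117, 117], [124, 124, 122, 123, 124, 122], [129, 127, 128, 128, 125, 127], [138, 135, 134, 129, 131, 128], [139, 140, 130, 138, 137, 137], [140, 141, 141, 143, 142, 141], [134, 138, 139, 140, 140, 143], [126, 129, 129, 132, 134, 137], [123, 125, 123, 123, 127, 129], [121, 121, 122, 119, 119, 122], [112, 114, 117, 117, 118, 118], [108, 111, 111, 112, 114, 115], [101, 103, 103, 104, 107, 108], [90, 92, 93, 96, 98, 100], [76, 78, 80, 84, 88, 89], [63, 60, 46, 46, 68, 76], [63, 62, 116, 114, 63, 65], [64, 61, 140, 140, 65, 47], [73, 71, 140, 140, 71, 50]]
[[146 145 146 145 146  94  56  52  50  
[... 883 characters left out ...]
70  73  72  71]
 [146 146 145 132  94  65  52  49  50  68  69  72  72  71  71  72]
 [146 146 147 133  92  65  54  46  51  68  72  72  71  70  72  70]
 [144 146 146 146 110  72  52  51  51  70  70  72  71  70  73  71]
 [146 146 144 145 110  73  57  45  49  68  74  71  72  71  72  71]]
initial [[71, 69, 68, 68, 67, 53, 85, 95, 102, 108, 113, 116, 118, 126, 131, 136, 126, 118, 117, 113, 107, 105, 96, 89, 75, 63, 86, 88, 73, 69], [67, 68, 67, 68, 66, 66, 79, 89, 99, 103, 111, 115, 118, 123, 132, 138, 131, 123, 118, 114, 111, 106, 98, 92, 80, 62, 61, 68, 65, 69], [67, 68, 69, 68, 68, 69, 60, 84, 98, 103, 106, 113, 116, 120, 127, 139, 138, 128, 123, 118, 111, 109, 104, 99, 89, 68, 60, 59, 67, 68]]
```

Run:
```python
from m import *
for q in((265,210.4),(265,186.4),(245,186),(285,186.8),(234.7,188),(240.2,186.5),(296.5,187.2)): print(q,onr("top",*q,.025))
# chock top back edge
for q in((220+157/4,150+300/4),(220+228/4,150+300/4)): print(onr("top",*q,.036))
```

```text
ramp -0.3277497840481751 [ 0.57237992 -0.01497153] [[-1.1, 0.8], [-0.5, -0.6], [0.3, 0.9], [1.2, -0.9], [0.0, -0.1], [0.1, -0.0]]
(265, 210.4) [-0.01427162  0.00480483  0.025     ]
(265, 186.4) [0.04792777 0.00575334 0.025     ]
(245, 186) [0.04816867 0.05751358 0.025     ]
(285, 186.8) [ 0.04768659 -0.04606711  0.025     ]
(234.7, 188) [0.04257007 0.08404499 0.025     ]
(240.2, 186.5) [0.04667992 0.06990032 0.025     ]
(296.5, 187.2) [ 0.04710593 -0.07589676  0.025     ]
[-0.05228184  0.0187454   0.036     ]
[-0.05163647 -0.02663729  0.036     ]
```

Run:
```python
from m import *
s=cv2.imread("pics/s5.png");t=cv2.imread("pics/t5.png")
z=10
S=cv2.resize(s[188:228,252:292],None,fx=z,fy=z,interpolation=cv2.INTER_CUBIC);T=cv2.resize(t[190:230,250:290],None,fx=z,fy=z,interpolation=cv2.INTER_CUBIC)
cx,cy=-.016,-.004
for p in [(-.035,1,.036),(-.004,1,.036),(.035,1,0),(-.035,1,0)]:
  for sg in(1,-1):
    P=r2w(cx+p[0],cy+sg*.0225,p[2])
    for im,n,o in((S,"side",(252,188)),(T,"top",(250,190))):
        q=(proj(n,P)-o+.5)*z; cv2.circle(im,(int(q[0]),int(q[1])),4,(0,0,255) if sg<0 else (0,255,0),1)
o=np.hstack([T,S]); o=(255*(o/255.)**.8*1.25).clip(0,255).astype(np.uint8)
cv2.imwrite("pics/a6.png",o)
g=t.mean(2); print(g[194:230,[262,267,273]].astype(int).T.tolist())
```

```text
ramp -0.3277497840481751 [ 0.57237992 -0.01497153] [[-1.1, 0.8], [-0.5, -0.6], [0.3, 0.9], [1.2, -0.9], [0.0, -0.1], [0.1, -0.0]]
[[92, 78, 50, 141, 141, 143, 141, 141, 142, 139, 141, 139, 140, 137, 139, 142, 142, 142, 142, 141, 141, 142, 139, 139, 139, 142, 140, 141, 142, 139, 140, 126, 54, 45, 53, 51], [92, 83, 49, 115, 141, 143, 142, 140, 141, 138, 140, 141, 141, 143, 141, 143, 142, 142, 143, 143, 143, 140, 137, 138, 137, 138, 138, 137, 138, 140, 138, 125, 48, 46, 51, 50], [96, 84, 46, 117, 141, 140, 141, 141, 141, 139, 142, 143, 146, 147, 145, 145, 144, 143, 145, 144, 143, 141, 139, 141, 139, 140, 139, 139, 137, 102, 92, 91, 49, 48, 49, 52]]
```

View pics/a6.png

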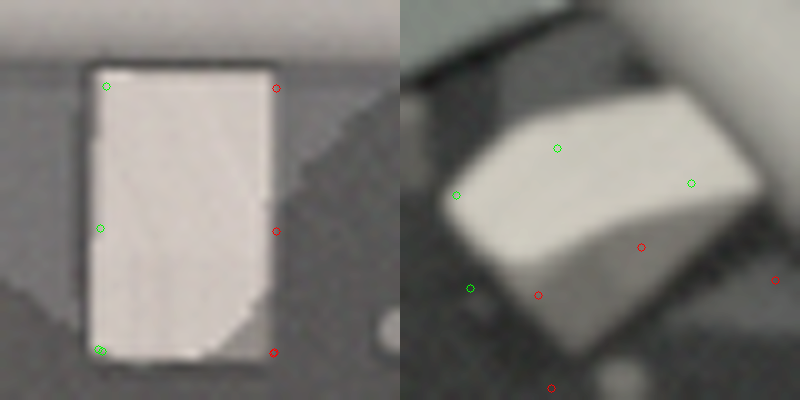

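The chock is nose-up: the side view shows its sole rising from heel (575,350) to toe (765,190), so the tube leans on the raised toe. Checking if it was already pitched before the push.

Run:
```python
from m import *
for nm,cx,o,k in(("a3",-.0757,(215,170),6.667),("a4",-.0147,(235,165),4)):
  for p in [(-.035,.036),(-.004,.036),(.035,0),(-.035,0)]:
    print(nm,p,[np.round((proj("side",r2w(cx+p[0],-.003+sg*.0225,p[1]))-o)*k+([400,0] if nm=="a4" else [0,0])).tolist() for sg in(1,-1)])
```

```text
ramp -0.3277497840481751 [ 0.57237992 -0.01497153] [[-1.1, 0.8], [-0.5, -0.6], [0.3, 0.9], [1.2, -0.9], [0.0, -0.1], [0.1, -0.0]]
a3 (-0.035, 0.036) [[148.0, 307.0], [200.0, 376.0]]
a3 (-0.004, 0.036) [[217.0, 275.0], [271.0, 343.0]]
a3 (0.035, 0) [[311.0, 297.0], [366.0, 364.0]]
a3 (-0.035, 0) [[160.0, 368.0], [212.0, 438.0]]
a4 (-0.035, 0.036) [[490.0, 166.0], [523.0, 207.0]]
a4 (-0.004, 0.036) [[530.0, 148.0], [563.0, 187.0]]
a4 (0.035, 0) [[583.0, 162.0], [617.0, 201.0]]
a4 (-0.035, 0) [[495.0, 204.0], [528.0, 244.0]]
```

Run:
```python
from m import *
def tri(a,b):
    o1,d1=ray("top",250+a[0]/10-.5,190+a[1]/10-.5); o2,d2=ray("side",252+(b[0]-400)/10-.5,188+b[1]/10-.5)
    k=np.linalg.lstsq(np.c_[d1,-d2],o2-o1,rcond=None)[0]; p,q=o1+k[0]*d1,o2+k[1]*d2
    print(np.round(w2r((p+q)/2)*1000,1),"gap",round(np.linalg.norm(p-q)*1000,1))
for a,b in(((95,70),(685,90)),((272,70),(765,185)),((90,357),(445,195)),((272,360),(510,265)),((272,360),(575,350))): tri(a,b)
```

```text
ramp -0.3277497840481751 [ 0.57237992 -0.01497153] [[-1.1, 0.8], [-0.5, -0.6], [0.3, 0.9], [1.2, -0.9], [0.0, -0.1], [0.1, -0.0]]
[21.  20.6 33.4] gap 0.2
[ 20.5 -24.4  34.4] gap 2.1
[-53.1  20.8  35.4] gap 0.5
[-55.  -25.   49.1] gap 4.2
[-48.5 -27.9  14. ] gap 9.2
```

The front corners sit 34 mm up: the toe came down on the tube's bulge when I set it, so it has been held about 28° nose-up since then. Plan: grip it again at the same pose, draw it (and the tube) back down, farther than before, let it fall flat, re-grip and push.

carry_out([
  [[0, 20, 0], 0, 58],
  [[3, 30, 0], 0, 58],
  [[3, 30, 0], 0, 58],
  [[3, 30, 0], 0, 58],
  [[3, 30, 0], 0, 58],
  [[3, 30, 0], 0, 58],
  [[3, 30, 0], 0, 58],
  [[3, 30, 0], 0, 58],
  [[3, 20, 0], 0, 58],
  [[0, 10, 0], 0, 58],
  [[0, 0, 0], 0, 58],
  [[0, 0, 0], 0, 58],
])

```text
time: 12.3
tcp_pos: [0.5362, 0.0101, 0.1677]
eef_rot: [[-1.0, -0.019, 0.007], [-0.019, 1.0, 0.012], [-0.007, 0.012, -1.0]]
force: [0.6, -0.1, 0.2]
opening: 0.0576
```

carry_out([
  [[2, -12, 0], -0.6, 58],
  [[2, -12, 0], -0.6, 58],
  [[0, 0, 0], 0, 58],
  [[0, 0, 0], 0, 58],
])

```text
time: 12.63
tcp_pos: [0.5399, -0.0173, 0.1678]
eef_rot: [[-1.0, 0.004, 0.007], [0.004, 1.0, 0.012], [-0.007, 0.012, -1.0]]
force: [0.7, 0.2, -0.6]
opening: 0.058
```

carry_out([
  [[0, 1, -20], 0, 58],
  [[0, 0, -30], 0, 58],
  [[0, 0, -30], 0, 58],
  [[0, 0, -25], 0, 58],
  [[0, 0, -12], 0, 58],
  [[0, 0, -5], 0, 58],
  [[0, 0, 0], 0, 58],
  [[0, 0, 0], 0, 58],
])

```text
time: 13.3
tcp_pos: [0.5414, -0.0227, 0.0427]
eef_rot: [[-1.0, 0.014, 0.012], [0.014, 1.0, 0.011], [-0.012, 0.011, -1.0]]
force: [-0.5, 0.8, 0.2]
opening: 0.058
```

carry_out([
  [[0, 3, 0], 0, 58],
  [[-1, 3, -4], 0, 58],
  [[0, 0, -3], 0, 58],
  [[0, 0, 0], 0, 58],
  [[0, 0, 0], 0, 40],
  [[0, 0, 0], 0, 40],
  [[0, 0, 0], 0, 40],
  [[0, 0, 0], 0, 40],
  [[0, 0, 0], 0, 40],
])

```text
time: 14.05
tcp_pos: [0.5422, -0.0166, 0.0389]
eef_rot: [[-1.0, 0.014, 0.018], [0.014, 1.0, 0.01], [-0.018, 0.01, -1.0]]
force: [0.5, 0.1, -2.9]
opening: 0.0443
```

carry_out([
  [[-2, 0, 0], 0, 40],
  [[-4, 0, -0.4], 0, 40],
  [[-4, 0, -0.4], 0, 40],
  [[-4, 0, -0.4], 0, 40],
  [[-4, 0, -0.4], 0, 40],
  [[-4, 0, -0.4], 0, 40],
  [[-4, 0, -0.4], 0, 40],
  [[-4, 0, -0.4], 0, 40],
  [[-4, 0, -0.4], 0, 40],
  [[-4, 0, -0.4], 0, 40],
])

```text
time: 14.88
tcp_pos: [0.4999, -0.0165, 0.0347]
eef_rot: [[-1.0, 0.014, 0.017], [0.014, 1.0, 0.01], [-0.017, 0.01, -1.0]]
force: [0.8, 0.3, -2.7]
opening: 0.0442
```

carry_out([
  [[-4, 0, -0.4], 0, 40],
  [[-4, 0, -0.4], 0, 40],
  [[-4, 0, -0.4], 0, 40],
  [[-4, 0, -0.4], 0, 40],
  [[-4, 0, -0.4], 0, 40],
  [[-4, 0, -0.4], 0, 40],
  [[-4, 0, -0.4], 0, 40],
  [[0, 0, 0], 0, 40],
  [[0, 0, 0], 0, 40],
])

```text
time: 15.63
tcp_pos: [0.4682, -0.0165, 0.0317]
eef_rot: [[-1.0, 0.014, 0.017], [0.014, 1.0, 0.01], [-0.017, 0.01, -1.0]]
force: [-0.1, -0.7, -3.0]
opening: 0.0439
```

carry_out([
  [[0, 0, 0], 0, 58],
  [[0, 0, 0], 0, 58],
  [[0, 0, 0], 0, 58],
  [[0, 0, 0], 0, 58],
  [[0, 0, 0], 0, 58],
  [[0, 0, 0], 0, 58],
])

```text
time: 16.13
tcp_pos: [0.4697, -0.0168, 0.0322]
eef_rot: [[-1.0, 0.014, 0.019], [0.014, 1.0, 0.01], [-0.019, 0.01, -1.0]]
force: [-0.7, -0.5, -0.4]
opening: 0.058
```

Run:
```python
from m import *
s=viewer.capture("side"); z=8
S=cv2.resize(s[175:245,215:305],None,fx=z,fy=z,interpolation=cv2.INTER_CUBIC)
for p in [(-.035,.036),(-.004,.036),(.035,0),(-.035,0)]:
  for sg in(1,-1):
    q=(proj("side",r2w(-.074+p[0],-.003+sg*.0225,p[1]))-[215,175]+.5)*z; cv2.circle(S,(int(q[0]),int(q[1])),4,(0,0,255) if sg<0 else (0,255,0),1)
cv2.imwrite("pics/a7.png",cv2.convertScaleAbs(S,alpha=1.7))
```

```text
ramp -0.3277497840481751 [ 0.57237992 -0.01497153] [[-1.1, 0.8], [-0.5, -0.6], [0.3, 0.9], [1.2, -0.9], [0.0, -0.1], [0.1, -0.0]]
```

View pics/a7.png

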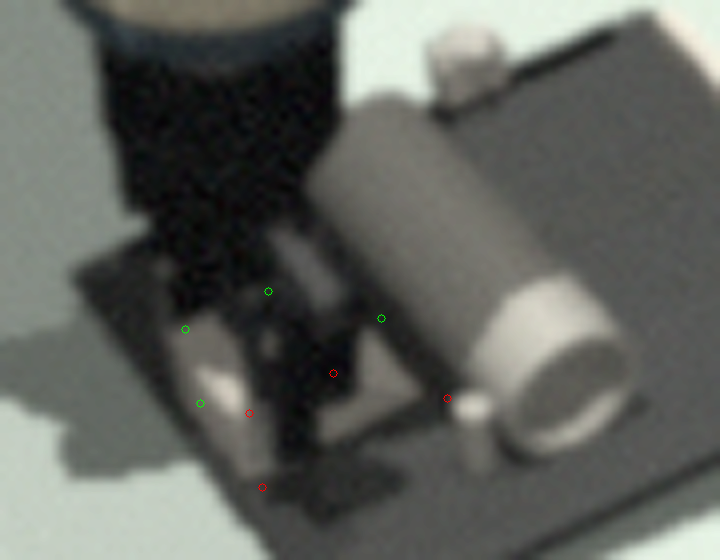

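The chock now looks flat (sole edge from (250,480) to toe (420,390)), centre at about x=-0.080; the tube is back on the pins. Re-grip lower, then push.

carry_out([
  [[2, 0, -3], 0, 58],
  [[0, 0, -2], 0, 58],
  [[0, 0, 0], 0, 58],
  [[0, 0, 0], 0, 40],
  [[0, 0, 0], 0, 40],
  [[0, 0, 0], 0, 40],
  [[0, 0, 0], 0, 40],
  [[0, 0, 0], 0, 40],
  [[0, 0, 0], 0, 40],
])

```text
time: 16.93
tcp_pos: [0.472, -0.0167, 0.0268]
eef_rot: [[-1.0, 0.013, 0.02], [0.014, 1.0, 0.01], [-0.02, 0.01, -1.0]]
force: [-0.5, 0.3, 2.2]
opening: 0.0443
```

carry_out([
  [[3, 0, 0.2], 0, 40],
  [[3, 0, 0.3], 0, 40],
  [[3, 0, 0.3], 0, 40],
  [[3, 0, 0.3], 0, 40],
  [[3, 0, 0.3], 0, 40],
  [[0, 0, 0], 0, 40],
])

```text
time: 17.43
tcp_pos: [0.4818, -0.0158, 0.0282]
eef_rot: [[-1.0, 0.014, 0.009], [0.014, 1.0, 0.011], [-0.009, 0.011, -1.0]]
force: [1.3, 0.8, 2.6]
opening: 0.0443
```

carry_out([
  [[3, 0, 0.3], 0, 40],
  [[3, 0, 0.3], 0, 40],
  [[3, 0, 0.3], 0, 40],
  [[3, 0, 0.3], 0, 40],
  [[3, 0, 0.3], 0, 40],
  [[3, 0, 0.3], 0, 40],
  [[3, 0, 0.3], 0, 40],
  [[3, 0, 0.3], 0, 40],
  [[3, 0, 0.3], 0, 40],
  [[3, 0, 0.3], 0, 40],
  [[0, 0, 0], 0, 40],
])

```text
time: 18.35
tcp_pos: [0.5016, -0.0139, 0.0312]
eef_rot: [[-1.0, 0.013, -0.015], [0.013, 1.0, 0.014], [0.016, 0.014, -1.0]]
force: [1.7, -0.9, 5.6]
opening: 0.0443
```

carry_out([
  [[3, -0.5, 0.6], 0, 40],
  [[4, -0.5, 0.6], 0, 40],
  [[4, 0, 0.5], 0, 40],
  [[4, 0, 0.5], 0, 40],
  [[4, 0, 0.4], 0, 40],
  [[0, 0, 0], 0, 40],
])

```text
time: 18.85
tcp_pos: [0.5165, -0.0141, 0.0334]
eef_rot: [[-1.0, 0.013, -0.027], [0.013, 1.0, 0.016], [0.027, 0.015, -1.0]]
force: [0.5, -0.8, 5.0]
opening: 0.0443
```

carry_out([
  [[4, 0, 0.7], 0, 40],
  [[4, 0, 0.7], 0, 40],
  [[4, 0, 0.6], 0, 40],
  [[4, 0, 0.5], 0, 40],
  [[4, 0, 0.5], 0, 40],
  [[4, 0, 0.4], 0, 40],
  [[0, 0, 0], 0, 40],
  [[0, 0, 0], 0, 40],
])

```text
time: 19.52
tcp_pos: [0.5361, -0.013, 0.0363]
eef_rot: [[-0.999, 0.013, -0.041], [0.012, 1.0, 0.017], [0.041, 0.017, -0.999]]
force: [-5.4, -0.6, 5.6]
opening: 0.0441
```

Run:
```python
from m import *
s=viewer.capture("side"); z=8; cv2.imwrite("pics/s8.png",s)
x=get_state()["tcp_pos"][0]; cx=-.080+.006+(x-.4759)/c6-.004; print(cx)
S=cv2.resize(s[165:240,235:335],None,fx=z,fy=z,interpolation=cv2.INTER_CUBIC)
for p in [(-.035,.036),(-.004,.036),(.035,0),(-.035,0)]:
  for sg in(1,-1):
    q=(proj("side",r2w(cx+p[0],-.001+sg*.0225,p[1]))-[235,165]+.5)*z; cv2.circle(S,(int(q[0]),int(q[1])),4,(0,0,255) if sg<0 else (0,255,0),1)
cv2.imwrite("pics/a8.png",cv2.convertScaleAbs(S,alpha=1.7))
```

```text
ramp -0.3277497840481751 [ 0.57237992 -0.01497153] [[-1.1, 0.8], [-0.5, -0.6], [0.3, 0.9], [1.2, -0.9], [0.0, -0.1], [0.1, -0.0]]
-0.017553859807451267
```

View pics/a8.png

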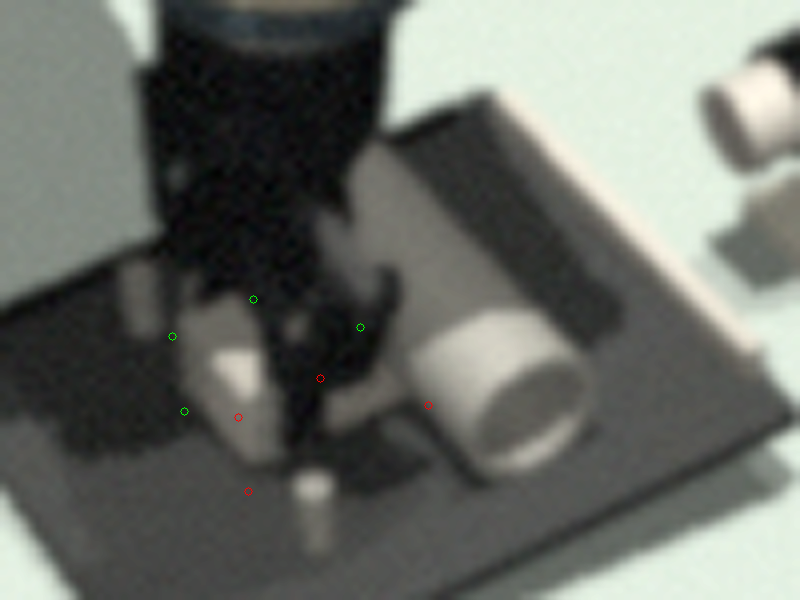

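Run:
```python
from m import *
for q in((530,415),):print(onr("side",235+q[0]/8-.5,165+q[1]/8-.5,.025))
# initial tube end in a7 (frame 215,175, z=8): face centre (573,385)
print(onr("side",215+573/8-.5,175+385/8-.5,.025))
print(w2r(get_state()["tcp_pos"]))
```

```text
ramp -0.3277497840481751 [ 0.57237992 -0.01497153] [[-1.1, 0.8], [-0.5, -0.6], [0.3, 0.9], [1.2, -0.9], [0.0, -0.1], [0.1, -0.0]]
[ 0.03148553 -0.06774846  0.025     ]
[-0.01184467 -0.06504665  0.025     ]
[-0.03572746  0.00171474  0.00807026]
```

carry_out([
  [[0, 0, 0], 0, 50],
  [[0, 0, 0], 0, 54],
  [[0, 0, 0], 0, 54],
  [[0, 0, 0], 0, 54],
  [[0, 0, -1], 0, 54],
  [[0, 0, 0], 0, 40],
  [[0, 0, 0], 0, 40],
  [[0, 0, 0], 0, 40],
  [[0, 0, 0], 0, 40],
])

```text
time: 20.32
tcp_pos: [0.5377, -0.0131, 0.0355]
eef_rot: [[-0.999, 0.013, -0.039], [0.012, 1.0, 0.017], [0.039, 0.017, -0.999]]
force: [-0.4, -0.3, 0.3]
opening: 0.044
```

Force relaxed to nearly zero; pushing the remaining ~12 mm.

carry_out([
  [[2, 0, 0.3], 0, 40],
  [[3, 0, 0.4], 0, 40],
  [[3, 0, 0.4], 0, 40],
  [[3, 0, 0.4], 0, 40],
  [[2, 0, 0.2], 0, 40],
  [[0, 0, 0], 0, 40],
  [[0, 0, 0], 0, 40],
])

```text
time: 20.9
tcp_pos: [0.5435, -0.0123, 0.0366]
eef_rot: [[-0.998, 0.013, -0.054], [0.012, 1.0, 0.019], [0.055, 0.018, -0.998]]
force: [-1.5, 0.8, 1.2]
opening: 0.0443
```

carry_out([
  [[4, -0.5, 1], 0, 40],
  [[5, -0.5, 0.8], 0, 40],
  [[0, 0, 0], 0, 40],
  [[0, 0, 0], 0, 40],
])

```text
time: 21.23
tcp_pos: [0.5511, -0.0131, 0.0377]
eef_rot: [[-0.998, 0.013, -0.059], [0.012, 1.0, 0.019], [0.059, 0.019, -0.998]]
force: [-5.4, -0.1, 1.9]
opening: 0.0441
```

Run:
```python
from m import *
s=viewer.capture("side").astype(float).mean(2); s0=cv2.imread("pics/s8.png").astype(float).mean(2)
# bright end rim: shift of the tube-end patch between the two pictures
tp=s0[202:228,284:312].astype(np.float32); r=cv2.matchTemplate(s[190:240,275:335].astype(np.float32),tp,cv2.TM_CCOEFF_NORMED)
_,v,_,l=cv2.minMaxLoc(r); sh=np.array(l)+[275-284,190-202]; print(v,sh)
a=np.array([235+530/8-.5,165+415/8-.5]); print(onr("side",*a,.025),onr("side",*(a+sh),.025))
print(get_state()["tcp_pos"])
```

```text
ramp -0.3277497840481751 [ 0.57237992 -0.01497153] [[-1.1, 0.8], [-0.5, -0.6], [0.3, 0.9], [1.2, -0.9], [0.0, -0.1], [0.1, -0.0]]
0.9844202995300293 [ 4 -2]
[ 0.03148553 -0.06774846  0.025     ] [ 0.04405924 -0.06760517  0.025     ]
[ 0.55107815 -0.01306521  0.03774236]
```

Tube advanced ~12.5 mm, now at ≈0.041. Release and clear the view.

carry_out([
  [[0, 0, 0], 0, 48],
  [[0, 0, 0], 0, 56],
  [[0, 0, 0], 0, 58],
  [[0, 0, 0], 0, 58],
  [[0, 0, 0], 0, 58],
  [[0, 0, 5], 0, 58],
  [[0, 0, 12], 0, 58],
  [[0, 0, 25], 0, 58],
  [[0, 0, 30], 0, 58],
  [[0, 0, 30], 0, 58],
  [[0, 0, 20], 0, 58],
  [[0, 0, 0], 0, 58],
])

```text
time: 22.28
tcp_pos: [0.5496, -0.0129, 0.1659]
eef_rot: [[-0.998, 0.013, -0.06], [0.012, 1.0, 0.02], [0.06, 0.019, -0.998]]
force: [1.1, -1.0, -0.2]
opening: 0.0577
```

carry_out([
  [[0, -20, 0], 0, 40],
  [[-4, -30, 0], 0, 20],
  [[-4, -30, 0], 0, 0],
  [[-4, -30, 0], 0, 0],
  [[-4, -30, 0], 0, 0],
  [[-4, -30, 0], 0, 0],
  [[-4, -30, 0], 0, 0],
  [[-4, -30, 0], 0, 0],
  [[0, -20, 0], 0, 0],
  [[0, 0, 0], 0, 0],
  [[0, 0, 0], 0, 0],
])

```text
time: 23.2
tcp_pos: [0.5185, -0.2733, 0.1685]
eef_rot: [[-0.998, 0.01, -0.055], [0.009, 1.0, 0.019], [0.055, 0.018, -0.998]]
force: [-0.4, 0.2, -0.1]
opening: 0.0
```

Run:
```python
from m import *
t=viewer.capture("top");s=viewer.capture("side"); cv2.imwrite("pics/t9.png",t);cv2.imwrite("pics/s9.png",s)
g=t.mean(2)
for c in(245,255,285,292): print(c,g[174:204,c].astype(int).tolist())
for c in(262,267,273): print(c,g[185:232,c].astype(int).tolist())
o=np.hstack([cv2.resize(im,(400,400),interpolation=cv2.INTER_CUBIC) for im in(t[155:235,225:305],s[165:245,235:315])])
cv2.imwrite("pics/a9.png",cv2.convertScaleAbs(o,alpha=1.5)); st=get_state(); print(st["tcp_pos"],st["time"],st["eef_rot"])
```

```text
ramp -0.3277497840481751 [ 0.57237992 -0.01497153] [[-1.1, 0.8], [-0.5, -0.6], [0.3, 0.9], [1.2, -0.9], [0.0, -0.1], [0.1, -0.0]]
245 [71, 73, 73, 73, 83, 99, 109, 114, 120, 125, 126, 132, 139, 140, 133, 125, 125, 119, 113, 110, 101, 94, 80, 61, 63, 66, 73, 72, 69, 72]
255 [72, 71, 73, 73, 77, 96, 107, 113, 116, 121, 126, 129, 137, 139, 135, 129, 126, 119, 116, 111, 101, 95, 82, 66, 64, 61, 73, 70, 70, 69]
285 [72, 73, 71, 73, 73, 85, 97, 105, 111, 118, 122, 127, 134, 139, 145, 138, 127, 125, 121, 114, 109, 101, 90, 66, 48, 48, 49, 53, 52, 55]
292 [72, 72, 70, 72, 71, 84, 95, 103, 112, 119, 122, 127, 134, 138, 145, 139, 127, 124, 118, 75, 74, 71, 66, 59, 47, 43, 47, 48, 53, 51]
262 [128, 137, 140, 139, 130, 125, 121, 118, 113, 105, 96, 85, 69, 104, 121, 118, 116, 115, 118, 120, 120, 120, 152, 162, 160, 160, 159, 161, 162, 161, 163, 163, 163, 140, 65, 61, 59, 54, 51, 51, 52, 50, 51, 52, 51, 52, 52]
267 [131, 135, 140, 137, 131, 127, 122, 117, 113, 104, 97, 85, 71, 104, 118, 117, 119, 121, 119, 119, 121, 120, 150, 162, 162, 162, 164, 162, 162, 164, 162, 163, 163, 153, 86, 45, 47, 52, 51, 51, 48, 52, 50, 51, 49, 52, 53]
273 [129, 133, 140, 142, 131, 127, 122, 118, 113, 106, 99, 87, 79, 105, 118, 120, 121, 121, 124, 121, 122, 121, 144, 164, 164, 165, 163, 164, 163, 164, 165, 164, 162, 115, 65, 44, 43, 50, 53, 51, 51, 53, 53, 49, 53, 53, 51]
[ 0.5187312  -0.2722301   0.16851995] 23.3 [[-0.99842904  0.00901917 -0.0553002 ]
 [ 0.00799505  0.99979294  0.01871272]
 [ 0.05545752  0.0182412  -0.99829441]]
```

View pics/a9.png

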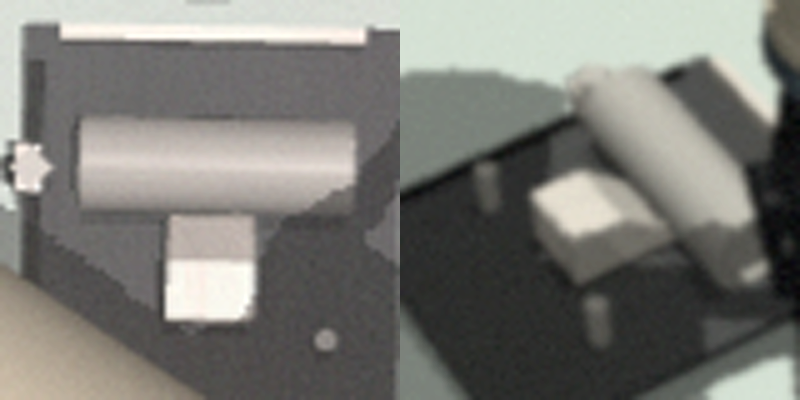

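The chock lies flat with its slope under the tube, tube straight and ~2–3 mm up-slope of the pointer tip (row 187.2 vs 188). Now the keys; cross-checking their position with the side view.

Run:
```python
from h import *
for n,bx in(("top",(350,405,212,248)),("side",(295,350,270,325))):
    im=cv2.imread(f"pics/{n}0.png"); x0,x1,y0,y1=bx
    m=(im[y0:y1,x0:x1].min(2)>125).astype(np.uint8)
    N,_,st,c=cv2.connectedComponentsWithStats(m)
    for i in range(1,N):
        if st[i,4]>15: p=c[i]+[x0,y0]; print(n,st[i].tolist(),p,onz(n,*p,.048))
```

```text
top [28, 0, 27, 4, 59] [394.33898305 212.81355932] [ 0.5533757  -0.34754659  0.048     ]
top [12, 11, 12, 12, 118] [367.3220339  228.33898305] [ 0.51203875 -0.27594461  0.048     ]
top [40, 11, 10, 19, 153] [394.81045752 231.83660131] [ 0.50352264 -0.34730768  0.048     ]
side [12, 8, 13, 10, 104] [313.48076923 282.46153846] [ 0.51279609 -0.27485779  0.048     ]
side [23, 30, 22, 13, 162] [328.2654321  306.18518519] [ 0.50392621 -0.34660441  0.048     ]
```

carry_out([
  [[-4, -2, -30], 0, 0],
  [[-3, -2, -30], 0, 0],
  [[0, 0, -30], 0, 0],
  [[0, 0, 0], 0, 0],
  [[0, 0, 0], 0, 0],
])

```text
time: 23.72
tcp_pos: [0.5135, -0.2712, 0.0782]
eef_rot: [[-0.999, 0.003, -0.052], [0.002, 1.0, 0.017], [0.052, 0.017, -0.999]]
force: [0.4, -0.3, 0.2]
opening: -0.0002
```

carry_out([
  [[-1, -4, -12], 0, 0],
  [[0, 0, -10], 0, 0],
  [[0, 0, 0], 0, 0],
  [[0, 0, 0], 0, 0],
])

```text
time: 24.05
tcp_pos: [0.5146, -0.2748, 0.0583]
eef_rot: [[-0.999, 0.001, -0.048], [0.0, 1.0, 0.015], [0.048, 0.015, -0.999]]
force: [0.2, -0.6, 0.2]
opening: -0.0002
```

carry_out([
  [[-1, 0, -7], 0, 0],
  [[0, 0, -5], 0, 0],
  [[0, 0, -4], 0, 0],
  [[0, 0, -1], 0, 0],
  [[0, 0, -1], 0, 0],
  [[0, 0, 0], 0, 0],
])

```text
time: 24.55
tcp_pos: [0.5147, -0.2756, 0.0422]
eef_rot: [[-0.999, 0.001, -0.045], [0.001, 1.0, 0.013], [0.045, 0.013, -0.999]]
force: [-3.1, 2.3, 9.8]
opening: 0.0
```

Lamp key bottomed (9.8 N at z=42 mm). Let up, move over to the shutter key.

carry_out([
  [[0, 0, 0], 0, 0],
  [[0, 0, 8], 0, 0],
  [[0, 0, 15], 0, 0],
  [[0, 0, 10], 0, 0],
  [[0, 0, 0], 0, 0],
  [[-3, -18, 0], 0, 0],
  [[-3, -18, 0], 0, 0],
  [[-3, -18, 0], 0, 0],
  [[-2, -16, 0], 0, 0],
  [[0, 0, 0], 0, 0],
  [[0, 0, 0], 0, 0],
])

```text
time: 25.47
tcp_pos: [0.5036, -0.3486, 0.078]
eef_rot: [[-0.999, 0.0, -0.043], [-0.0, 1.0, 0.012], [0.043, 0.012, -0.999]]
force: [0.4, 0.3, 0.2]
opening: -0.0
```

carry_out([
  [[0, 1, -10], 0, 0],
  [[0, 0, -10], 0, 0],
  [[0, 0, -8], 0, 0],
  [[0, 0, -5], 0, 0],
  [[0, 0, -3], 0, 0],
  [[0, 0, -1], 0, 0],
  [[0, 0, 0], 0, 0],
])

```text
time: 26.05
tcp_pos: [0.5042, -0.3465, 0.0424]
eef_rot: [[-0.999, -0.003, -0.042], [-0.003, 1.0, 0.008], [0.042, 0.008, -0.999]]
force: [-2.9, -0.9, 4.4]
opening: 0.0
```

carry_out([
  [[0, 0, -1.5], 0, 0],
  [[0, 0, -1], 0, 0],
  [[0, 0, 0], 0, 0],
])

```text
time: 26.3
tcp_pos: [0.5042, -0.3465, 0.0422]
eef_rot: [[-0.999, -0.005, -0.042], [-0.005, 1.0, 0.005], [0.042, 0.005, -0.999]]
force: [-4.9, -1.3, 7.3]
opening: 0.0001
```

carry_out([
  [[0, 0, 8], 0, 0],
  [[0, 0, 15], 0, 0],
  [[0, 0, 25], 0, 0],
  [[0, 0, 25], 0, 0],
  [[0, 0, 25], 0, 0],
  [[0, 0, 0], 0, 0],
  [[0, 0, 0], 0, 0],
])

```text
time: 26.88
tcp_pos: [0.5032, -0.3424, 0.1409]
eef_rot: [[-0.999, -0.008, -0.046], [-0.008, 1.0, 0.009], [0.046, 0.01, -0.999]]
force: [0.5, 0.8, -1.0]
opening: 0.0004
```

Run:
```python
from m import *
t=viewer.capture("top"); g=t.mean(2); g9=cv2.imread("pics/t9.png").mean(2)
for c in(245,255): print(g[174:200,c].astype(int).tolist())
print(np.abs(g-g9)[165:225,230:275].mean(), get_state()["tcp_pos"],get_state()["force"])
print(g[180:196,224:238].astype(int)[6:11])
```

```text
ramp -0.3277497840481751 [ 0.57237992 -0.01497153] [[-1.1, 0.8], [-0.5, -0.6], [0.3, 0.9], [1.2, -0.9], [0.0, -0.1], [0.1, -0.0]]
[71, 74, 71, 71, 84, 97, 109, 114, 119, 123, 127, 132, 129, 91, 86, 81, 81, 80, 78, 76, 71, 68, 64, 52, 48, 47]
[71, 74, 70, 72, 76, 95, 106, 113, 118, 121, 125, 130, 136, 141, 135, 128, 126, 121, 117, 112, 98, 69, 63, 52, 50, 50]
16.79 [ 0.50345497 -0.34259267  0.14099502] [0.78076716 0.34436739 1.33688274]
[[95 81 53 54 92 94 94 95 92 79 61 54 56 58]
 [94 71 50 63 85 93 95 92 94 94 78 62 53 56]
 [96 74 50 86 93 96 95 92 94 96 96 73 57 55]
 [95 72 48 54 87 92 94 94 94 93 76 57 53 56]
 [94 73 48 48 92 95 93 94 95 79 55 55 53 53]]
```

The tube and pointer edges are unchanged (only shadows moved), and both keys bottomed and were released. Handing in.

```bash
python3 -c "
from station import ctrl
print(ctrl.finish_job())"
```

```text
the job is handed in; nothing more can be done
None
```

The tube rests on the chock at the pointer, both keys have been pressed in order, and the job is handed in at about 27 s. It returned no verdict.

- **Chock and tube:** My first placing failed. The toe came down on the tube's bulge and the chock stayed about 28° nose-up. I drew it back down the slope with the tube following, let it fall flat, gripped it again and pushed it up.
- **Last top view:** The chock is flat with its slope under the tube, and the tube lies straight across. The tube's axis is about 2–3 mm up-slope of the pointer tip, against a limit of 8 mm. It had not moved after the key presses, and neither had the pointer tip.
- **Keys:** The lamp key was pressed to z = 42 mm (9.8 N) and let up. The shutter key followed, pressed to z = 42 mm (7.3 N) and let up. I judged full travel from tool height and force, since I had no direct reading of the keys.
- **Not settled:**
  - The side view alone put the tube about 3 mm lower on the slope than the top view did; both are within tolerance.
  - The tool had picked up a tilt of about 3° by the end of the push, with no visible effect.
  - I did not look at the eyepiece, jar or slide case again; the arm's path stayed clear of them.
- **Pictures:** I viewed 12, two over the budget, because of the recovery.

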